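# Stand the long pestle head-down in the storage pot

### The arm

A 7-joint arm with a two-finger parallel gripper is mounted at the origin on the work surface. World frame = base frame: x ahead of the robot, y to its left, z up, the work surface at z = 0. Lengths are in m, angles in rad, forces in N, time in s.
With the tool pointing down it reaches from about 0.4 to 0.85 m from the base axis. Payload 10.4 kg.
Tool frame: the origin (TCP) lies midway between the tips of the shut fingers; the grasp point (between the pads) lies 19 mm behind it; z points along the fingers, x is the direction in which the jaws open and shut, and the axes are right-handed (so a half turn about z gives the same grasp; the last joint's range is limited). The gripper opens to 85 mm and grips with 20 to 120 N. Pads are 22 mm wide; open, the fingers measure 114 mm over their backs; the gripper's body (76 mm by 85 mm) begins 54 mm behind the grasp point. The pads swing forward as they close: fully open they stand 13 mm farther back than shut.
Start: joints at [-1.276, 0.332, -0.065, 1.46, 0.022, 1.35, -0.088], TCP at [0.195, 0.594, 0.197] pointing down, gripper open.
Joint ranges: [-2.6, 2.6], [-0.5, 2.12], [-1.47, 1.34], [0.16, 2.42], [-1.27, 4.41], [0.06, 2.06], [-2.6, 2.6]. Speed limits (rad/s): [2.22, 2.22, 2.79, 2.79, 3.14, 3.14, 3.14].

### API

Orientations are given as a unit quaternion [x, y, z, w].
In Python, from workcell import manip, cams gives the robot as it stands.
- The arm moves only by the tool move_arm, never from a script. Its argument "moves" is a list of rows, each a list of 7 numbers: the turn, a rotation vector about the tool's x, y, z in degrees, then the shift along the tool's x, y, z in m, then the finger opening in m, from 0 to 0.0854. A call has 1 to 10 rows; each row is the pose to reach, as a shift and turn from the pose commanded when the call began, along the tool's axes at that moment; what a row does not reach only later rows make up. A row lasts 1/10 s, in which the tool goes at most 50 mm and 8.59 degrees, less where a joint would pass 70% of its speed; a pose out of reach is approached as far as the arm can. A call with a gripper value outside its range is refused whole. The fingers move at their own pace and stop on an object; "grip_force" is the grip in N (left out, the last holds). Time passes only in rows, so rows that repeat a pose let the fingers close. It gives the time, the measured TCP pose, the force and the opening at its end, in the units of the state.
- manip.get_obs(): the state, without advancing time (a new reading comes with each control period).
- cams.camera(name): name is "scene" or "top"; returns the picture (480x640x3 uint8, red, green, blue); there is no depth.
- cams.camera_params(name): a dict with "fx", "fy", "cx", "cy" (pixels), "xyz" and "rotation" of the camera in the world. Camera axes: x right, y up, looking along -z (the intrinsics and any distortion apply to the point x, -y, -z); pixel columns grow to the right and rows downward; lengths in m; the calibration is good to about 2 mm. A picture is of the moment at which its call begins. camera_params takes no time and is no camera call.
- manip.hand_in(): hands the job in, once; it reports no verdict.
The state is a dict: "clock": time; "joint_pos": joint angles; "joint_velocities": joint speeds; "tau": joint torques, N m; "position": TCP position; "ee_rot": TCP orientation; "ft_force": force on the tool from outside, world axes, zero at the start; "torque": the same for the moment, N m; "grip_width": opening from 0.0 (shut) to 1.0 (fully open).
Only numpy, scipy, OpenCV 4.12 (cv2) and the standard library are available. Lean on these libraries where they do the work, as an engineer would, in place of code of your own. Each camera call takes 0.05 s, during which the arm holds its last target. There are 200 camera calls.

### The job

Pick up the long pestle by the ball at the end of its handle, lift it well clear of everything, and ease your grip so that it swings down and hangs head-down from your fingers, then tighten again. Lower it to the bottom of the tall steel pot before letting go, and leave it standing there head-down, with the ball above the rim. Leave the short pestle on its rest.

Things in the scene. Friction and masses are not known exactly. Their poses are not given: they have to be found in the camera images.
- pestle_ball (a point): Centre of the 22 mm ball ending the handle of the long pestle: pinch here. x axis: from head to ball. It starts level on a grey rest, axis 45 mm above the bench, the ball free past the rest's end. Pinched hard (100 N) it stays level; with the pads eased to 20.0-21.3 mm apart (grip under 20 N) it pivots about the ball and swings down; above 21.5 mm it drops.
- pestle_tip (a point): End of the long pestle's head, on its axis, 130 mm from the ball's centre; same axes. The pestle is white porcelain, 141 mm long, about 200 g: a slim round handle (12 mm) with the ball at one end, a stout head (28 mm across, 42 mm long) at the other; centre of mass about 70 mm from the ball.
- pot: Tall, narrow, round stainless steel pot, fixed to the bench: 56 mm outside, 50 mm inside, 88 mm high, with a low 72 mm foot disc; inner floor 6 mm above the bench. Origin: centre of its underside, on the bench; z up. Stood in it, the long pestle leans against the rim by up to about 20 degrees, its ball some 45 mm above the rim.
- short_pestle_mid (a point): Middle of the short pestle, which is left alone: 95 mm long, white porcelain, plain handle without a ball, head 22 mm across, lying on its own grey rest. The two rests may be swapped. x axis: from head to handle end.

How it is judged:
On the way, in this order (a step that is already met when the one before it is completed fails the run):
1. the long pestle hangs head-down from the fingers, its head clear of the bench (height (world z) of pestle_ball above 0.17 m and angle between pestle_ball's own x axis and vertical below 0.4 rad and contact force between pestle and the fingers above 0.5 N), for 0.2 s.
2. its head is set down on the floor of the pot while the fingers still hold it (horizontal distance between pestle_tip and pot below 0.025 m and z of pestle_tip in the frame of pot below 0.022 m and contact force between pestle and the fingers above 0.5 N), for 0.1 s.
At the end, for the whole second after the job is handed in: The long pestle stands in the pot, released: head tip within 25 mm of the pot's axis and less than 22 mm above its underside, ball up, leaning less than 0.5 rad (28 degrees); the middle of the short pestle is within 20 mm of where it began (horizontal distance between pestle_tip and pot below 0.025 m and z of pestle_tip in the frame of pot below 0.022 m and angle between pestle_ball's own x axis and vertical below 0.5 rad and distance of short_pestle_mid from where it was at the start of the episode below 0.02 m); the robot touches nothing.
It fails at once if the short pestle is moved off its place (distance of short_pestle_mid from where it was at the start of the episode above 0.03 m).
It also fails if it takes over 45 s, if anything falls off the work surface, if the arm or the gripper's body presses on something with over 40 N, if the wrist force passes 120 N, or if a joint passes its speed limit or range.

## Working session

There is one attempt and no reset: what is moved stays moved. The work goes in short steps, Python scripts to look and compute and a tool call to move; the robot and the scene stay as the last step left them, time stands still between calls to the robot, and variables do not carry over. Pictures are saved under pics/ and viewed, about 8 in all and at most 12, crops included, and the job is handed in when it is done.

Besides the shell and the picture viewer there is one more tool, called after "Emit:" by a JSON object that holds its "api" and its "payload", one argument or row to a line. move_arm: Moves the arm, as the interface text tells. Its arguments: {"type":"object","properties":{"moves":{"type":"array","items":{"type":"array","items":{"type":"number"}}},"grip_force":{"type":"number"}},"required":["moves"]}

```bash
mkdir -p pics; ls; python3 - <<'E'
from workcell import manip, cams
import cv2
for n in("scene","top"):
    p=cams.camera_params(n);print(n,p)
    cv2.imwrite(f"pics/{n}0.png",cams.camera(n)[:,:,::-1])
print(manip.get_obs())
E
```

```text
pics
scene {'fx': 589.812455008351, 'fy': 589.812455008351, 'cx': 325.56945117371544, 'cy': 232.59680281053147, 'xyz': array([ 0.97087994, -0.30053326,  0.8086745 ]), 'rotation': array([0.25553538, 0.13791007, 0.46253592, 0.83770103])}
top {'fx': 534.4769492301009, 'fy': 534.4769492301009, 'cx': 318.5453888322282, 'cy': 240.04161728860754, 'xyz': array([ 0.43231329, -0.02686244,  0.8839091 ]), 'rotation': array([-0.05310009,  0.04386784,  0.71442496, -0.69631384])}
{'clock': 0.1, 'joint_pos': array([-1.27560455,  0.33279417, -0.06470407,  1.46085257,  0.02156592,
        1.34987007, -0.0884943 ]), 'joint_velocities': array([ 0.00183911, -0.00318907, -0.00159802, -0.00244862, -0.00231928,
        0.00060377,  0.00035215]), 'tau': array([ 1.78931172e-03, -6.26748490e+01,  4.92003292e-02, -3.92429066e+01,
        1.62145821e-02,  7.11176413e-03,  1.97932303e-05]), 'position': array([0.19516836, 0.59335959, 0.19620684]), 'ee_rot': array([ 8.10076867e-01,  5.86323367e-01, -4.92552028e-04,  3.68849159e-04]), 'ft_force': array([ 0.54043748,  0.97057497, -0.10164633]), 'torque': array([-0.0023223 , -0.04040131, -0.00020702]), 'grip_width': 0.9997179393538238}
```

View pics/scene0.png

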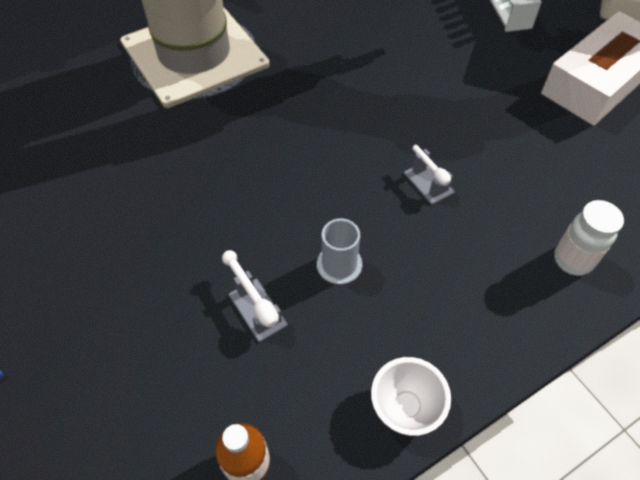

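View pics/top0.png

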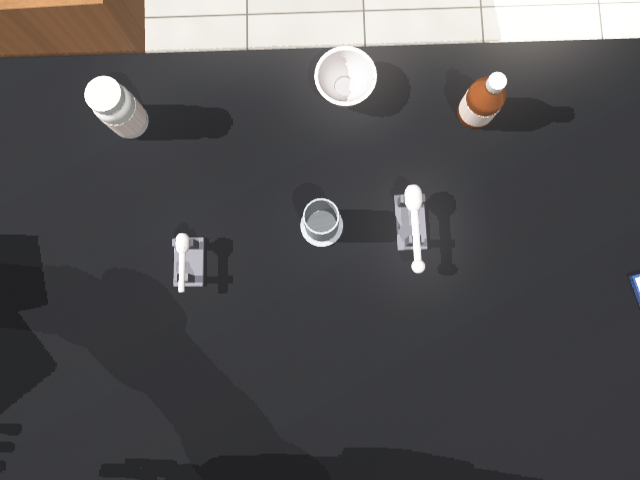

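Both views show the long pestle. Its ball is at scene (230,258) and top (418,267), and its head at scene (266,315) and top (414,195). The pot rim is at scene (341,235) and top (321,219). The short pestle is at top (182,262), well away from the rest.

```bash
cat > h.py <<'E'
import numpy as np,cv2
from scipy.spatial.transform import Rotation as R
from workcell import manip,cams
def ray(n,u,v):
    p=cams.camera_params(n);d=np.array([(u-p['cx'])/p['fx'],-(v-p['cy'])/p['fy'],-1.])
    return np.array(p['xyz']),R.from_quat(p['rotation']).apply(d)
def plane(n,u,v,z):
    o,d=ray(n,u,v);return o+d*(z-o[2])/d[2]
def tri(a,b):
    A=[];B=[]
    for n,(u,v) in(("scene",a),("top",b)):
        o,d=ray(n,u,v);d/=np.linalg.norm(d);M=np.eye(3)-np.outer(d,d);A.append(M);B.append(M@o)
    return np.linalg.lstsq(np.vstack(A),np.hstack(B),rcond=None)[0]
def proj(n,P):
    p=cams.camera_params(n);q=R.from_quat(p['rotation']).inv().apply(np.array(P)-p['xyz'])
    return np.array([p['cx']-p['fx']*q[0]/q[2],p['cy']+p['fy']*q[1]/q[2]])
E
python3 - <<'E'
from h import *
np.set_printoptions(precision=4,suppress=True)
I={n:cv2.imread(f"pics/{n}0.png") for n in("scene","top")}
def blob(n,u,v,r=9,t=165):
    g=I[n].min(2);m=np.zeros_like(g);m[v-r:v+r+1,u-r:u+r+1]=g[v-r:v+r+1,u-r:u+r+1]>t
    ys,xs=np.nonzero(m);return xs.mean(),ys.mean(),len(xs)
print("blob",blob("scene",230,257),blob("top",418,267))
for n,b,h in(("scene",(230,258),(266,315)),("top",(418,267),(414,195))):
    print(n,"ball",plane(n,*b,.045),"head",plane(n,*h,.045))
print("tri ball",tri((230,258),(418,267)),"head",tri((266,315),(414,195)))
print("pot rim",plane("scene",341,235,.088),plane("top",321,219,.088),tri((341,235),(321,219)))
print("foot",plane("scene",340,264,.003),plane("top",322,225,.003))
print("short",tri((430,164),(182,260)))
V=[]
for n,(x0,y0,x1,y1) in(("scene",(205,235,300,340)),("top",(385,170,440,285))):
    V.append(cv2.resize(I[n][y0:y1,x0:x1],(390,560),interpolation=cv2.INTER_NEAREST))
    print(n,(x0,y0,x1,y1))
cv2.imwrite("pics/c.png",np.hstack(V))
E
```

```text
blob (np.float64(230.63297872340425), np.float64(258.4148936170213), 188) (np.float64(417.5987654320988), np.float64(265.22222222222223), 162)
scene ball [ 0.5038 -0.1716  0.045 ] head [ 0.6157 -0.1717  0.045 ]
top ball [ 0.5015 -0.1723  0.045 ] head [ 0.6169 -0.1717  0.045 ]
tri ball [ 0.502  -0.1719  0.0427] head [ 0.6165 -0.1717  0.0464]
pot rim [ 0.5813 -0.0231  0.088 ] [ 0.5744 -0.0223  0.088 ] [ 0.5764 -0.0212  0.08  ]
foot [ 0.5807 -0.0219  0.003 ] [ 0.5793 -0.0232  0.003 ]
short [0.5211 0.197  0.0508]
scene (205, 235, 300, 340)
top (385, 170, 440, 285)
```

View pics/c.png

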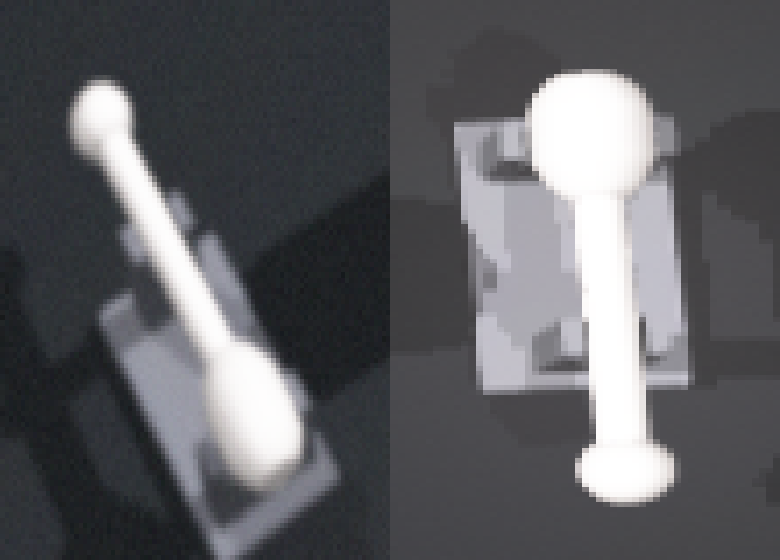

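The ball is at about (0.5025, -0.172, 0.045) from both views, with the axis along -x. The pot is at about (0.579, -0.0225). I'll set out via a waypoint, with the jaws turning along world y.

Emit:
{"api": "move_arm", "payload": {
  "moves": [
    [0, 0, -6, -0.03, 0.034, 0, 0.085],
    [0, 0, -12, -0.06, 0.068, 0, 0.085],
    [0, 0, -18.2, -0.09, 0.102, 0, 0.085],
    [0, 0, -18.2, -0.12, 0.137, 0, 0.085],
    [0, 0, -18.2, -0.15, 0.171, 0, 0.085],
    [0, 0, -18.2, -0.18, 0.205, 0, 0.085],
    [0, 0, -18.2, -0.21, 0.239, 0, 0.085],
    [0, 0, -18.2, -0.241, 0.274, 0, 0.085],
    [0, 0, -18.2, -0.241, 0.274, 0, 0.085]
  ]
}}

```text
clock: 1.0
position: [0.3835, 0.2734, 0.197]
ee_rot: [0.71, 0.704, -0.0, 0.001]
ft_force: [-0.0, 0.5, -0.2]
grip_width: 0.993
```

Emit:
{"api": "move_arm", "payload": {
  "moves": [
    [0, 0, 0, -0.045, 0.012, 0, 0.06],
    [0, 0, 0, -0.09, 0.024, 0, 0.06],
    [0, 0, 0, -0.135, 0.036, 0, 0.06],
    [0, 0, 0, -0.18, 0.048, 0, 0.06],
    [0, 0, 0, -0.225, 0.06, 0, 0.06],
    [0, 0, 0, -0.27, 0.072, 0, 0.06],
    [0, 0, 0, -0.315, 0.084, 0, 0.06],
    [0, 0, 0, -0.36, 0.096, 0, 0.06],
    [0, 0, 0, -0.405, 0.108, 0, 0.06],
    [0, 0, 0, -0.445, 0.119, 0, 0.06]
  ]
}}

```text
clock: 2.0
position: [0.4994, -0.1677, 0.1969]
ee_rot: [0.707, 0.707, 0.0, 0.0]
ft_force: [0.8, 0.8, 1.2]
grip_width: 0.702
```

Emit:
{"api": "move_arm", "payload": {
  "moves": [
    [0, 0, 0, 0, 0, 0.04, 0.06],
    [0, 0, 0, 0, 0, 0.08, 0.06],
    [0, 0, 0, 0, 0, 0.08, 0.06],
    [0, 0, 0, 0, 0, 0.08, 0.06]
  ]
}}

```text
clock: 2.4
position: [0.4991, -0.1656, 0.1174]
ee_rot: [0.707, 0.707, -0.0, -0.0]
ft_force: [0.6, 0.1, 0.5]
grip_width: 0.702
```

```bash
python3 - <<'E'
from h import *
o=manip.get_obs();print(o['position'],o['ee_rot'],o['joint_pos'])
V=[]
for n in("scene","top"):
    im=cams.camera(n)[:,:,::-1].copy();u,v=proj(n,[.5025,-.172,.045]).astype(int);print(n,u,v,proj(n,o['position']))
    V.append(cv2.resize(im[max(v-70,0):v+70,u-70:u+70],(400,400)))
cv2.imwrite("pics/d.png",np.hstack(V))
E
```

```text
[ 0.49910275 -0.16556069  0.11739511] [ 7.07076201e-01  7.07137099e-01 -4.77300304e-04 -3.76728032e-04] [-0.3726339   0.19691277  0.67967992  1.85452764 -0.13535195  1.13775985
  1.92563142]
scene 229 257 [225.68155608 227.09726096]
top 417 266 [421.92684476 264.38133828]
```

View pics/d.png

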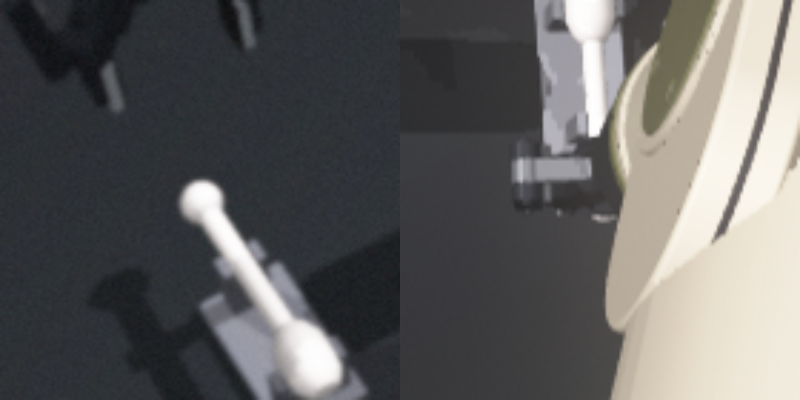

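The scene crop shows the ball still at pixel (230,258), as measured, with the fingers open above it; the top view is partly blocked by the arm. I'll correct the offset and descend.

Emit:
{"api": "move_arm", "payload": {
  "moves": [
    [0, 0, 0, -0.0065, 0.0035, 0, 0.06],
    [0, 0, 0, -0.0065, 0.0035, 0.03, 0.06],
    [0, 0, 0, -0.0065, 0.0035, 0.06, 0.06],
    [0, 0, 0, -0.0065, 0.0035, 0.085, 0.06],
    [0, 0, 0, -0.0065, 0.0035, 0.0915, 0.06],
    [0, 0, 0, -0.0065, 0.0035, 0.0915, 0.06]
  ]
}}

```text
clock: 3.1
position: [0.503, -0.1726, 0.0258]
ee_rot: [0.707, 0.707, -0.0, -0.0]
ft_force: [-0.2, -0.2, 0.4]
grip_width: 0.706
```

```bash
python3 - <<'E'
from h import *
o=manip.get_obs();print(o['position'],o['ft_force'],o['grip_width'])
im=cams.camera("scene")[:,:,::-1]
cv2.imwrite("pics/e.png",cv2.resize(im[190:330,160:300],(560,560)))
E
```

```text
[ 0.50295605 -0.17262652  0.02575513] [-0.21541727 -0.2313224   0.38951176] 0.7057078925716811
```

View pics/e.png

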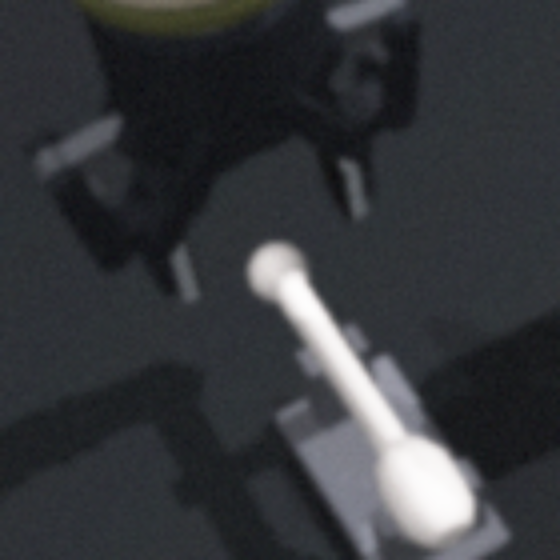

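View 5: the fingers straddle the ball, which is at crop (277,270) with fingertips at (190,300) and (360,218). The fingers look a little high or back at this opening, so I'll close to 28 mm and check again.

Emit:
{"api": "move_arm", "payload": {
  "moves": [
    [0, 0, 0, 0, 0, 0, 0.04],
    [0, 0, 0, 0, 0, 0, 0.028],
    [0, 0, 0, 0, 0, 0, 0.028],
    [0, 0, 0, 0, 0, 0, 0.028]
  ],
  "grip_force": 100
}}

```text
clock: 3.55
position: [0.503, -0.1723, 0.0258]
ee_rot: [0.707, 0.707, 0.0, 0.0]
ft_force: [-0.1, 0.5, 0.4]
grip_width: 0.327
```

```bash
python3 - <<'E'
from h import *
o=manip.get_obs();print(o['position'],o['ft_force'],o['grip_width'])
for P in([.503,-.1726,.0258],[.503,-.1726,.045],[.514,-.1586,.026],[.514,-.1866,.026],[.492,-.1866,.026]): print((proj("scene",P)-[180,210])*7)
im=cams.camera("scene")[:,:,::-1]
cv2.imwrite("pics/f.png",cv2.resize(im[210:290,180:280],(700,560)))
E
```

```text
[ 0.50300913 -0.17232662  0.02584433] [-0.08994     0.48697606  0.43554879] 0.32701314821949445
[355.56079185 380.79544284]
[344.16353208 335.39729263]
[435.38817335 387.69619556]
[321.14845369 446.65374657]
[275.66446074 372.98049459]
```

View pics/f.png

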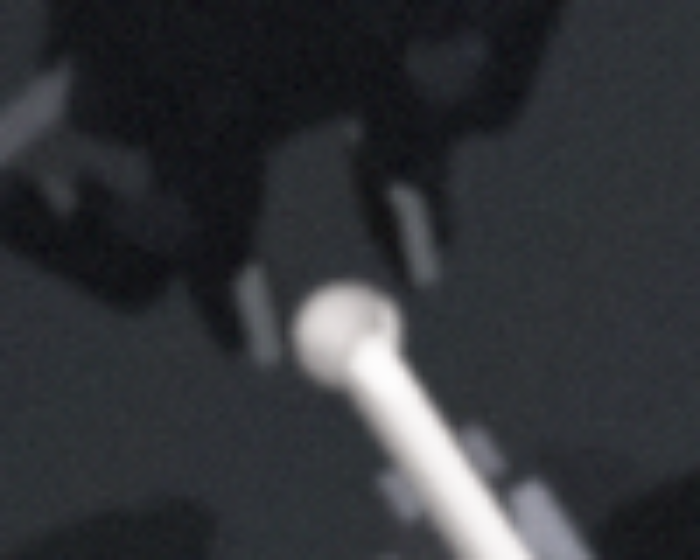

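View 6: the ball at crop (348,335) matches its projection, but the visible finger ends at (265,362) and (428,285) lie well above the projected tips. I'll stretch the contrast to see whether dark pads extend below them.

```bash
python3 - <<'E'
from h import *
im=cams.camera("scene")[:,:,::-1][200:300,165:290]
im=np.mean([im.astype(float)]+[cams.camera("scene")[200:300,165:290,::-1] for _ in range(3)],0)
im=np.clip((im-15)*5,0,255).astype(np.uint8)
im=cv2.resize(im,(750,600),interpolation=cv2.INTER_CUBIC)
o=manip.get_obs()['position']
for z in(0,-.019,-.038,-.057):
  for s in(-1,1):
    u=(proj("scene",o+[.011,s*.014,-z])-[165,200])*6;cv2.circle(im,tuple(u.astype(int)),3,(0,0,255),-1)
cv2.imwrite("pics/g.png",im)
E
```

```text
(no output)
```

View pics/g.png

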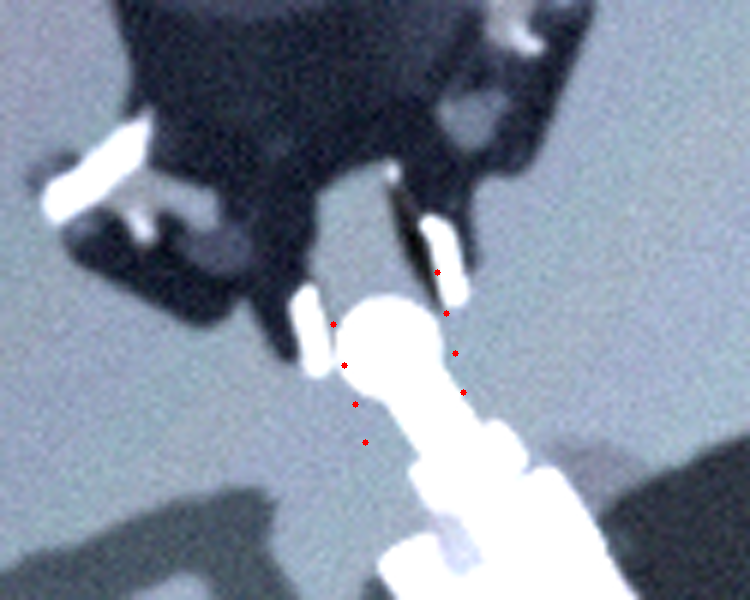

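View 7 shows the finger ends about 20 px (upscaled) above where I project them: inner corners near (332,372) and (440,312). I'll raise the hand, shut the fingers and check the tip against the TCP directly before pinching.

Emit:
{"api": "move_arm", "payload": {
  "moves": [
    [0, 0, 0, 0, 0, -0.03, 0.028],
    [0, 0, 0, 0, 0, -0.07, 0.02],
    [0, 0, 0, 0, 0, -0.07, 0],
    [0, 0, 0, 0, 0, -0.07, 0],
    [0, 0, 0, 0, 0, -0.07, 0],
    [0, 0, 0, 0, 0, -0.07, 0]
  ]
}}

```text
clock: 4.4
position: [0.5019, -0.1721, 0.0943]
ee_rot: [0.707, 0.707, -0.001, -0.001]
ft_force: [-1.1, -0.7, -0.9]
grip_width: 0.001
```

```bash
python3 - <<'E'
from h import *
o=manip.get_obs();print(o['position'],o['grip_width']);o=o['position']
V=[]
for n in("scene","top"):
    c=(proj(n,o)-[40,55]).astype(int);print(n,c)
    im=np.mean([cams.camera(n)[c[1]:c[1]+100,c[0]:c[0]+80,::-1].astype(float) for _ in range(3)],0)
    im=cv2.resize(np.clip((im-15)*4,0,255).astype(np.uint8),(400,500),interpolation=cv2.INTER_CUBIC)
    for d,k in(((0,0,0),(0,0,255)),((.011,0,0),(0,255,0)),((-.011,0,0),(0,255,0)),((0,0,.019),(255,0,0))):
        u=(proj(n,o+np.array(d))-c)*5;cv2.circle(im,tuple(u.astype(int)),3,k,-1)
    V.append(im)
cv2.imwrite("pics/i.png",np.hstack(V))
E
```

```text
[ 0.50192692 -0.1721303   0.09428081] 0.0014162928180329116
scene [184 184]
top [383 208]
```

View pics/i.png

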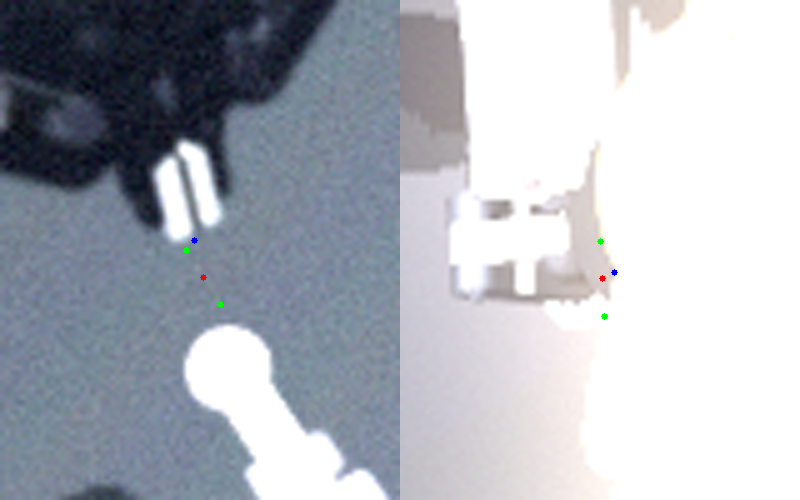

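View 8 shows the shut tips ending at (197,235), while the TCP projects to (203,277). That puts the tips about 20 mm higher than the reading implies. I'll settle it with a gentle touch on the free bench at x=0.44.

Emit:
{"api": "move_arm", "payload": {
  "moves": [
    [0, 0, 0, 0, -0.03, 0, 0],
    [0, 0, 0, 0, -0.06, 0, 0],
    [0, 0, 0, 0, -0.06, 0.04, 0],
    [0, 0, 0, 0, -0.06, 0.07, 0],
    [0, 0, 0, 0, -0.06, 0.084, 0],
    [0, 0, 0, 0, -0.06, 0.086, 0],
    [0, 0, 0, 0, -0.06, 0.088, 0]
  ],
  "grip_force": 20
}}

```text
clock: 5.4
position: [0.4429, -0.1726, 0.0076]
ee_rot: [0.707, 0.707, -0.0, 0.0]
ft_force: [1.3, 0.5, 0.3]
grip_width: -0.0
```

Emit:
{"api": "move_arm", "payload": {
  "moves": [
    [0, 0, 0, 0, 0, 0.003, 0],
    [0, 0, 0, 0, 0, 0.004, 0],
    [0, 0, 0, 0, 0, 0.005, 0]
  ]
}}

```text
clock: 5.7
position: [0.4431, -0.1723, 0.0028]
ee_rot: [0.707, 0.707, 0.0, 0.0]
ft_force: [0.2, 0.2, 0.0]
grip_width: -0.0
```

```bash
python3 - <<'E'
from h import *
o=manip.get_obs();print(o['position'],o['ee_rot'],o['ft_force']);o=o['position']
n="scene";c=(proj(n,o)-[50,60]).astype(int)
im=np.mean([cams.camera(n)[c[1]:c[1]+100,c[0]:c[0]+100,::-1].astype(float) for _ in range(3)],0)
im=cv2.resize(np.clip((im-15)*4,0,255).astype(np.uint8),(600,600),interpolation=cv2.INTER_CUBIC)
for d,k in(((0,0,0),(0,0,255)),((.011,0,0),(0,255,0)),((-.011,0,0),(0,255,0)),((0,0,.019),(255,0,0))):
    u=(proj(n,o+np.array(d))-c)*6;cv2.circle(im,tuple(u.astype(int)),3,k,-1)
cv2.imwrite("pics/j.png",im)
E
```

```text
[ 0.44313904 -0.17233846  0.00278004] [7.07116787e-01 7.07096620e-01 3.67987676e-04 2.92255592e-04] [0.15055133 0.17425439 0.02791494]
```

View pics/j.png

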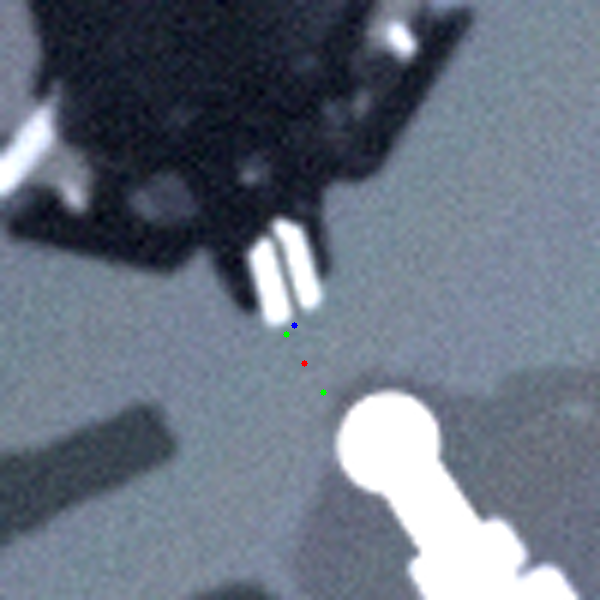

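View 9: at TCP z = 3 mm the finger tips at (290,315) are still clearly off the bench, since their shadow is detached, and there is no contact force. I'll keep lowering in small steps.

Emit:
{"api": "move_arm", "payload": {
  "moves": [
    [0, 0, 0, 0, 0, 0.002, 0],
    [0, 0, 0, 0, 0, 0.004, 0],
    [0, 0, 0, 0, 0, 0.006, 0],
    [0, 0, 0, 0, 0, 0.008, 0]
  ]
}}

```text
clock: 6.25
position: [0.4427, -0.1723, -0.0058]
ee_rot: [0.707, 0.707, -0.0, -0.0]
ft_force: [-0.0, 0.6, -0.3]
grip_width: -0.001
```

Emit:
{"api": "move_arm", "payload": {
  "moves": [
    [0, 0, 0, 0, 0, 0.002, 0],
    [0, 0, 0, 0, 0, 0.004, 0],
    [0, 0, 0, 0, 0, 0.006, 0]
  ]
}}

```text
clock: 6.55
position: [0.4427, -0.1723, -0.0118]
ee_rot: [0.707, 0.707, 0.0, -0.0]
ft_force: [-0.0, -0.5, 0.6]
grip_width: 0.002
```

Emit:
{"api": "move_arm", "payload": {
  "moves": [
    [0, 0, 0, 0, 0, 0.001, 0],
    [0, 0, 0, 0, 0, 0.002, 0],
    [0, 0, 0, 0, 0, 0.003, 0]
  ]
}}

```text
clock: 6.85
position: [0.4427, -0.1723, -0.0147]
ee_rot: [0.707, 0.707, 0.0, 0.0]
ft_force: [-0.7, 0.3, -0.6]
grip_width: -0.001
```

Emit:
{"api": "move_arm", "payload": {
  "moves": [
    [0, 0, 0, 0, 0, 0.001, 0],
    [0, 0, 0, 0, 0, 0.002, 0],
    [0, 0, 0, 0, 0, 0.003, 0]
  ]
}}

```text
clock: 7.15
position: [0.4428, -0.1723, -0.0177]
ee_rot: [0.707, 0.707, 0.0, 0.0]
ft_force: [-0.7, 0.9, 0.3]
grip_width: 0.0
```

Emit:
{"api": "move_arm", "payload": {
  "moves": [
    [0, 0, 0, 0, 0, 0.001, 0],
    [0, 0, 0, 0, 0, 0.002, 0],
    [0, 0, 0, 0, 0, 0.003, 0]
  ]
}}

```text
clock: 7.45
position: [0.4427, -0.1723, -0.0207]
ee_rot: [0.707, 0.707, 0.0, -0.0]
ft_force: [-0.4, 0.9, 0.0]
grip_width: 0.0
```

Emit:
{"api": "move_arm", "payload": {
  "moves": [
    [0, 0, 0, 0, 0, 0.001, 0],
    [0, 0, 0, 0, 0, 0.002, 0],
    [0, 0, 0, 0, 0, 0.003, 0]
  ]
}}

```text
clock: 7.75
position: [0.4427, -0.1723, -0.0237]
ee_rot: [0.707, 0.707, 0.0, -0.0]
ft_force: [0.1, 0.8, -0.4]
grip_width: 0.0
```

Emit:
{"api": "move_arm", "payload": {
  "moves": [
    [0, 0, 0, 0, 0, 0.001, 0],
    [0, 0, 0, 0, 0, 0.002, 0]
  ]
}}

```text
clock: 7.95
position: [0.4427, -0.1723, -0.0257]
ee_rot: [0.707, 0.707, 0.0, -0.0]
ft_force: [-1.1, -0.3, -0.2]
grip_width: -0.002
```

Emit:
{"api": "move_arm", "payload": {
  "moves": [
    [0, 0, 0, 0, 0, 0.001, 0],
    [0, 0, 0, 0, 0, 0.002, 0]
  ]
}}

```text
clock: 8.15
position: [0.4427, -0.1723, -0.0277]
ee_rot: [0.707, 0.707, 0.0, -0.0]
ft_force: [0.3, 0.1, 0.4]
grip_width: 0.001
```

Emit:
{"api": "move_arm", "payload": {
  "moves": [
    [0, 0, 0, 0, 0, 0.001, 0],
    [0, 0, 0, 0, 0, 0.002, 0]
  ]
}}

```text
clock: 8.35
position: [0.4427, -0.1723, -0.0297]
ee_rot: [0.707, 0.707, 0.0, -0.0]
ft_force: [0.1, 0.7, 0.0]
grip_width: -0.001
```

```bash
python3 - <<'E'
from h import *
o=manip.get_obs();print(o['position'],o['ft_force'],o['joint_pos']);o=o['position']
n="scene";c=(proj(n,[.4427,-.1723,0])-[50,60]).astype(int);print(c)
im=np.mean([cams.camera(n)[c[1]:c[1]+100,c[0]:c[0]+100,::-1].astype(float) for _ in range(3)],0)
im=cv2.resize(np.clip((im-15)*4,0,255).astype(np.uint8),(600,600),interpolation=cv2.INTER_CUBIC)
for d,k in(((0,0,0),(0,0,255)),((.011,0,0),(0,255,0)),((-.011,0,0),(0,255,0)),((0,0,.019),(255,0,0))):
    u=(proj(n,np.array([.4427,-.1723,0])+np.array(d))-c)*6;cv2.circle(im,tuple(u.astype(int)),3,k,-1)
cv2.imwrite("pics/k.png",im)
E
```

```text
[ 0.44270228 -0.17227482 -0.02970451] [0.10502818 0.73318635 0.00491675] [-0.30562635  0.3231966   0.65090081  2.09656214 -0.27090924  0.80320256
  2.08101289]
[165 185]
```

View pics/k.png

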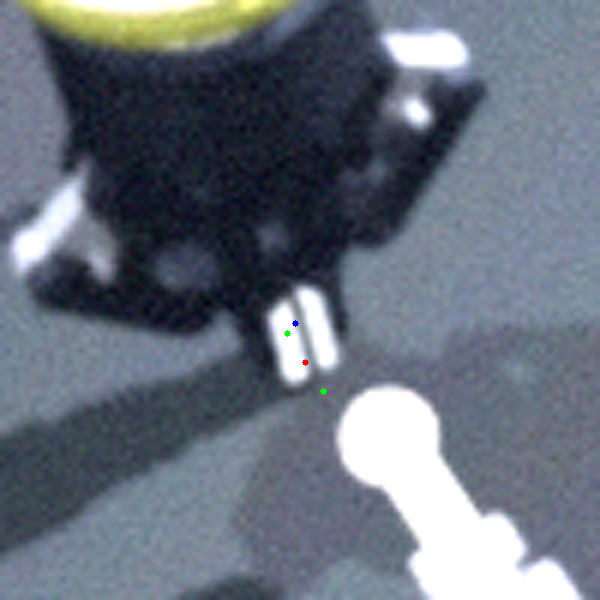

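View 10: the shadow now meets the tips at about (310,375), so the tips reach the bench at TCP reading -0.03. The true tips are therefore about 29 mm behind the reported TCP and about 3-4 mm nearer the base in x. I'll use that offset, so the grasp goes at TCP z of about -0.005 and x of about 0.506.

Emit:
{"api": "move_arm", "payload": {
  "moves": [
    [0, 0, 0, 0, 0, -0.04, 0],
    [0, 0, 0, 0, 0, -0.08, 0.02],
    [0, 0, 0, 0, 0, -0.1, 0.06],
    [0, 0, 0, 0, 0.03, -0.1, 0.06],
    [0, 0, 0, 0, 0.063, -0.1, 0.06],
    [0, 0, 0, 0, 0.063, -0.1, 0.06],
    [0, 0, 0, 0, 0.063, -0.07, 0.06],
    [0, 0, 0, 0, 0.063, -0.04, 0.06],
    [0, 0, 0, 0, 0.063, -0.025, 0.06],
    [0, 0, 0, 0, 0.063, -0.025, 0.06]
  ]
}}

```text
clock: 9.5
position: [0.5039, -0.1722, -0.0063]
ee_rot: [0.707, 0.707, -0.001, -0.001]
ft_force: [0.3, -0.1, 0.3]
grip_width: 0.707
```

Emit:
{"api": "move_arm", "payload": {
  "moves": [
    [0, 0, 0, 0, 0, 0, 0.04],
    [0, 0, 0, 0, 0, 0, 0.028],
    [0, 0, 0, 0, 0, 0, 0.024],
    [0, 0, 0, 0, 0, 0, 0.024]
  ]
}}

```text
clock: 9.9
position: [0.5063, -0.1724, -0.0038]
ee_rot: [0.707, 0.707, 0.001, 0.0]
ft_force: [-0.5, -0.3, -0.1]
grip_width: 0.277
```

```bash
python3 - <<'E'
from h import *
o=manip.get_obs();print(o['position'],o['ft_force'],o['grip_width'])
im=np.mean([cams.camera("scene")[200:300,165:290,::-1].astype(float) for _ in range(3)],0)
im=np.clip((im-15)*2.2,0,255).astype(np.uint8)
cv2.imwrite("pics/l.png",cv2.resize(im,(750,600),interpolation=cv2.INTER_CUBIC))
E
```

```text
[ 0.50629282 -0.1723522  -0.00382841] [-0.53410523 -0.25413985 -0.10023576] 0.2774238842030686
```

View pics/l.png

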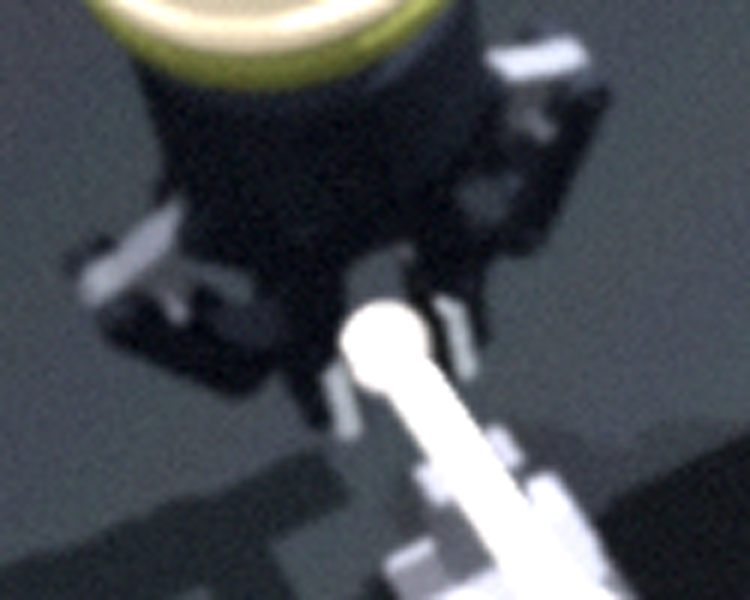

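View 11: the ball at (386,345) now lies between the pads, whose edges are at (342,400) and (455,335). I'll pinch hard and lift.

Emit:
{"api": "move_arm", "payload": {
  "moves": [
    [0, 0, 0, 0, 0, 0, 0.015],
    [0, 0, 0, 0, 0, 0, 0.015],
    [0, 0, 0, 0, 0, 0, 0.015],
    [0, 0, 0, 0, 0, 0, 0.015],
    [0, 0, 0, 0, 0, -0.01, 0.015],
    [0, 0, 0, 0, 0, -0.03, 0.015],
    [0, 0, 0, 0, 0, -0.05, 0.015],
    [0, 0, 0, 0, 0, -0.05, 0.015]
  ],
  "grip_force": 100
}}

```text
clock: 10.85
position: [0.5071, -0.1729, 0.0478]
ee_rot: [0.707, 0.707, 0.001, 0.001]
ft_force: [0.6, -1.1, -2.5]
grip_width: 0.202
```

```bash
cat >> h.py <<'E'
def white(n,x0,y0,x1,y1,t=150):
    """white blobs in a window: centroid, area, ends along the main axis"""
    im=cams.camera(n);m=(im.min(2)>t).astype(np.uint8);k=np.zeros_like(m);k[y0:y1,x0:x1]=m[y0:y1,x0:x1]
    N,L,S,C=cv2.connectedComponentsWithStats(k)
    for i in range(1,N):
        if S[i,4]>60:
            p=np.argwhere(L==i)[:,::-1].astype(float);c=p.mean(0);d=np.linalg.svd(p-c,full_matrices=False)[2][0];s=(p-c)@d
            print(n,"c",c.round(1),"area",S[i,4],"ends",(c+d*s.min()).round(1),(c+d*s.max()).round(1))
E
python3 - <<'E'
from h import *
o=manip.get_obs();P=o['position'];print(P,o['grip_width'],o['ft_force'])
print("pred ball",proj("scene",[.5025,-.172,P[2]+.049]),"head end",proj("scene",[.6325,-.172,P[2]+.049]))
white("scene",150,100,300,345)
E
```

```text
[ 0.50714878 -0.1729031   0.04780176] 0.2017782393273159 [ 0.62990431 -1.10687126 -2.45852652]
pred ball [224.68403009 238.767755  ] head end [268.83725084 307.73454518]
scene c [230.4 160.6] area 79 ends [239.6 149.1] [218.7 175.2]
scene c [250.4 278.5] area 1016 ends [220.7 233.5] [270.7 309.2]
```

The pestle is gripped and level: scene ends at (221,234) and (271,309) match the prediction. Lifting high next.

Emit:
{"api": "move_arm", "payload": {
  "moves": [
    [0, 0, 0, 0, 0, -0.03, 0.015],
    [0, 0, 0, 0, 0, -0.06, 0.015],
    [0, 0, 0, 0, 0, -0.09, 0.015],
    [0, 0, 0, 0, 0, -0.12, 0.015],
    [0, 0, 0, 0, 0, -0.15, 0.015],
    [0, 0, 0, 0, 0, -0.18, 0.015],
    [0, 0, 0, 0, 0, -0.19, 0.015],
    [0, 0, 0, 0, 0, -0.19, 0.015],
    [0, 0, 0, 0, 0, -0.19, 0.015]
  ]
}}

```text
clock: 11.8
position: [0.505, -0.172, 0.2335]
ee_rot: [0.707, 0.707, -0.001, -0.001]
ft_force: [0.4, 1.0, -3.1]
grip_width: 0.203
```

Emit:
{"api": "move_arm", "payload": {
  "moves": [
    [0, 0, 0, 0, 0, 0, 0.0205],
    [0, 0, 0, 0, 0, 0, 0.0205],
    [0, 0, 0, 0, 0, 0, 0.0205],
    [0, 0, 0, 0, 0, 0, 0.0205]
  ],
  "grip_force": 20
}}

```text
clock: 12.2
position: [0.5053, -0.1723, 0.2349]
ee_rot: [0.707, 0.707, -0.0, -0.0]
ft_force: [-1.1, -0.2, -0.9]
grip_width: 0.24
```

```bash
python3 - <<'E'
from h import *
o=manip.get_obs();P=o['position'];print(P,o['grip_width']*85.4,o['ft_force'],o['torque'])
b=P+[-.004,0,.049]
print("ball",proj("scene",b),"level head",proj("scene",b+[.13,0,0]),"hang head",proj("scene",b-[0,0,.13]))
white("scene",120,60,330,345)
E
```

```text
[ 0.5052769  -0.17232927  0.23494392] 20.492404904137683 [-1.06870452 -0.24015869 -0.88863203] [ 0.02536957  0.24070739 -0.02178842]
ball [202.20176067 151.19173247] level head [255.00892695 228.64397358] hang head [218.30952487 215.26086539]
scene c [238.9  66.1] area 516 ends [220.2  69.2] [267.2  61.3]
scene c [201.4 151.5] area 148 ends [200.1 144.6] [202.8 159. ]
scene c [324.9 234. ] area 62 ends [325. 222.] [324.9 246. ]
scene c [254.6 310.3] area 425 ends [235.1 307. ] [270.1 313. ]
```

```bash
python3 - <<'E'
from h import *
o=manip.get_obs();print(o['clock'],o['grip_width']*85.4,o['ft_force'],o['torque'])
for t in(70,100): print(t);white("scene",170,130,290,270,t)
white("top",360,120,470,420,100)
cv2.imwrite("pics/m.png",cams.camera("scene")[100:340,120:360,::-1])
E
```

```text
12.25 20.5112751579709 [-1.82082415 -0.17571138 -2.15899354] [-0.01672389  0.03333207 -0.00444478]
70
scene c [216.2 149. ] area 83 ends [213.4 138.6] [219.1 159.7]
scene c [198.5 162.2] area 656 ends [204.  143.7] [193.1 180.3]
100
scene c [203.5 171.9] area 726 ends [201.8 143.9] [204.9 195.9]
top c [463.9 215. ] area 673 ends [463.8 181. ] [464.1 250. ]
top c [411.4 220.6] area 1412 ends [406.2 192.7] [416.3 247.3]
top c [435.  267.4] area 505 ends [451.9 253.3] [423.8 276.8]
top c [468.2 279.7] area 109 ends [468.4 256. ] [468. 301.]
top c [464.5 395.4] area 542 ends [469.3 350. ] [461.9 419.7]
```

It is swinging about the ball. I'll let it settle and then check.

Emit:
{"api": "move_arm", "payload": {
  "moves": [
    [0, 0, 0, 0, 0, 0, 0.0205],
    [0, 0, 0, 0, 0, 0, 0.0205],
    [0, 0, 0, 0, 0, 0, 0.0205],
    [0, 0, 0, 0, 0, 0, 0.0205],
    [0, 0, 0, 0, 0, 0, 0.0205],
    [0, 0, 0, 0, 0, 0, 0.0205],
    [0, 0, 0, 0, 0, 0, 0.0205],
    [0, 0, 0, 0, 0, 0, 0.0205]
  ]
}}

```text
clock: 13.25
position: [0.5057, -0.1723, 0.2354]
ee_rot: [0.707, 0.707, 0.0, -0.0]
ft_force: [-1.4, 0.2, -1.7]
grip_width: 0.239
```

```bash
python3 - <<'E'
from h import *
for _ in range(4):
    white("scene",170,130,290,270,100);o=manip.get_obs();print(o['clock'],o['grip_width']*85.4,o['ft_force'],o['torque'])
E
```

```text
scene c [212.7 187.7] area 1096 ends [200. 145.] [223.1 222.4]
13.3 20.324198963518114 [ 0.02201209 -0.31761073 -1.83294594] [-0.08687171  0.02537072  0.01203026]
scene c [212.6 187.5] area 1087 ends [199.9 145. ] [222.9 222. ]
13.35 20.38845631253038 [ 0.26765443 -0.50819207 -1.49959421] [-0.0092217  -0.0089995  -0.00224444]
scene c [212.9 188. ] area 1104 ends [199.9 145. ] [223.5 222.9]
13.4 20.76821416616861 [ 0.06521756  0.76447029 -1.78498897] [ 0.01514932 -0.0233686   0.02828526]
scene c [213.3 188.5] area 1119 ends [199.9 145. ] [224.1 223.7]
13.45 20.666652311019497 [ 0.37344955  0.04076395 -1.46620477] [-0.0303107   0.02029814 -0.04638462]
```

Emit:
{"api": "move_arm", "payload": {
  "moves": [
    [0, 0, 0, 0, 0, 0, 0.0205],
    [0, 0, 0, 0, 0, 0, 0.0205],
    [0, 0, 0, 0, 0, 0, 0.0205],
    [0, 0, 0, 0, 0, 0, 0.0205],
    [0, 0, 0, 0, 0, 0, 0.0205],
    [0, 0, 0, 0, 0, 0, 0.0205],
    [0, 0, 0, 0, 0, 0, 0.0205],
    [0, 0, 0, 0, 0, 0, 0.0205]
  ]
}}

```text
clock: 14.25
position: [0.5057, -0.1723, 0.2354]
ee_rot: [0.707, 0.707, 0.0, -0.0]
ft_force: [0.8, -0.3, -1.7]
grip_width: 0.242
```

Emit:
{"api": "move_arm", "payload": {
  "moves": [
    [0, 0, 0, 0, 0, 0, 0.015],
    [0, 0, 0, 0, 0, 0, 0.015],
    [0, 0, 0, 0, 0, 0, 0.015],
    [0, 0, 0, 0, 0, 0, 0.015]
  ],
  "grip_force": 100
}}

```text
clock: 14.65
position: [0.5057, -0.1723, 0.2354]
ee_rot: [0.707, 0.707, 0.0, -0.0]
ft_force: [0.2, -0.2, -2.5]
grip_width: 0.193
```

```bash
python3 - <<'E'
from h import *
np.set_printoptions(precision=4,suppress=True)
white("scene",170,130,290,270,100);o=manip.get_obs();P=o['position'];print(P,o['grip_width']*85.4)
b=P+[-.004,0,.049]
for a in(-20,-10,0,10,20):
    d=np.array([np.sin(np.radians(a)),0,-np.cos(np.radians(a))]);print(a,proj("scene",b),proj("scene",b+.13*d), proj("scene",b+.109*d))
im=cams.camera("scene");m=(im.min(2)>100)
for v in range(140,232,6):
    r=np.nonzero(m[v,185:245])[0]; print(v,(185+r.min(),185+r.max()) if len(r) else None,end=' ')
# pot refine
for n,w in(("scene",(300,205,385,295)),("top",(290,185,355,255))):
    g=cams.camera(n)
    x0,y0,x1,y1=w;cv2.imwrite(f"pics/pot_{n}.png",g[y0:y1,x0:x1,::-1])
E
```

```text
scene c [213.9 189.7] area 1090 ends [200.2 144.9] [224.4 224.2]
[ 0.5057 -0.1723  0.2354] 17.07563725123416
-20 [202.3068 151.1649] [203.1522 189.7988] [203.0332 184.3619]
-10 [202.3068 151.1649] [210.8257 203.1051] [209.62   195.7542]
0 [202.3068 151.1649] [218.4117 215.2828] [216.1107 206.1219]
10 [202.3068 151.1649] [225.7706 226.0743] [222.3739 215.2302]
20 [202.3068 151.1649] [232.7503 235.2075] [228.2699 222.8389]
140 (np.int64(211), np.int64(212)) 146 (np.int64(198), np.int64(205)) 152 (np.int64(197), np.int64(209)) 158 (np.int64(199), np.int64(210)) 164 (np.int64(201), np.int64(209)) 170 (np.int64(203), np.int64(213)) 176 (np.int64(205), np.int64(214)) 182 (np.int64(207), np.int64(216)) 188 (np.int64(208), np.int64(218)) 194 (np.int64(210), np.int64(220)) 200 (np.int64(212), np.int64(226)) 206 (np.int64(209), np.int64(230)) 212 (np.int64(210), np.int64(231)) 218 (np.int64(212), np.int64(231)) 224 (np.int64(217), np.int64(225)) 230 None
```

It hangs near vertical and is re-tightened; the handle slope shows about 6° of tilt, with the head toward +x. Moving above the pot with the tip on its axis.

Emit:
{"api": "move_arm", "payload": {
  "moves": [
    [0, 0, 0, 0.01, 0.004, 0, 0.015],
    [0, 0, 0, 0.03, 0.013, 0, 0.015],
    [0, 0, 0, 0.05, 0.022, 0, 0.015],
    [0, 0, 0, 0.075, 0.032, 0, 0.015],
    [0, 0, 0, 0.1, 0.043, 0, 0.015],
    [0, 0, 0, 0.12, 0.052, 0, 0.015],
    [0, 0, 0, 0.135, 0.059, 0, 0.015],
    [0, 0, 0, 0.145, 0.063, 0, 0.015],
    [0, 0, 0, 0.15, 0.065, 0, 0.015],
    [0, 0, 0, 0.15, 0.065, 0, 0.015]
  ]
}}

```text
clock: 15.85
position: [0.5707, -0.0222, 0.2353]
ee_rot: [0.707, 0.707, -0.0, -0.0]
ft_force: [0.2, 0.7, -2.1]
grip_width: 0.2
```

Emit:
{"api": "move_arm", "payload": {
  "moves": [
    [0, 0, 0, 0, 0, 0, 0.015],
    [0, 0, 0, 0, 0, 0, 0.015]
  ]
}}

```text
clock: 16.05
position: [0.5705, -0.0235, 0.2355]
ee_rot: [0.708, 0.706, 0.0, 0.0]
ft_force: [-0.1, -0.6, -2.3]
grip_width: 0.199
```

```bash
python3 - <<'E'
from h import *
np.set_printoptions(precision=4,suppress=True)
o=manip.get_obs();P=o['position'];print(P,o['grip_width']*85.4,o['joint_pos'])
b=P+[-.004,0,.049];t=b+[.0136,0,-.129];print("pred",b,t)
V=[]
for n,w in(("scene",(275,90,395,300)),("top",(270,160,390,310))):
    print(n,proj(n,b),proj(n,t),"rim",proj(n,[.579,-.0225,.088]));white(n,*w,110)
    im=cams.camera(n)[w[1]:w[3],w[0]:w[2],::-1];s=4 if n=="top" else 600/210
    im=cv2.resize(im,(int(120*s)//2*2 if n=="scene" else 440,600 if n=="scene" else 550),interpolation=cv2.INTER_CUBIC)
    if n=="top": im=cv2.copyMakeBorder(im,0,50,0,0,cv2.BORDER_CONSTANT)
    print(n,im.shape,(w[2]-w[0])/im.shape[1]);V.append(im)
cv2.imwrite("pics/n.png",np.hstack(V))
E
```

```text
[ 0.5705 -0.0235  0.2355] 17.006384483590267 [-0.5845  0.2111  0.6421  1.5802 -0.1279  1.3927  1.6386]
pred [ 0.5665 -0.0235  0.2845] [ 0.5801 -0.0235  0.1555]
scene [338.4638 136.013 ] [341.65   207.3121] rim [340.4961 233.728 ]
scene c [340.4 178.5] area 893 ends [340.2 131. ] [340.6 210. ]
scene c [341.  254.1] area 886 ends [339.7 217.9] [342. 283.]
scene (600, 342, 3) 0.3508771929824561
top [320.418  195.5942] [321.223  206.3584] rim [321.0487 215.9788]
top c [329.4 234.6] area 17984 ends [329.1 159.7] [329.8 309.3]
top (600, 440, 3) 0.2727272727272727
```

View pics/n.png

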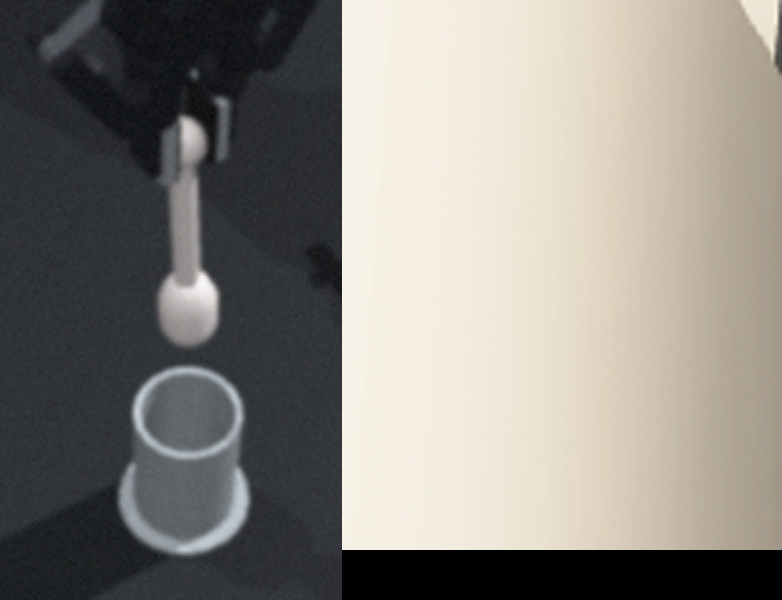

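View 12: the pestle hangs straight above the pot. Its head axis is at scene column 341 and the rim centre is at (341,234.6), matching the projected pot position; the top view is blocked by the arm. Lowering now.

Emit:
{"api": "move_arm", "payload": {
  "moves": [
    [0, 0, 0, 0.001, 0, 0.015, 0.015],
    [0, 0, 0, 0.001, 0, 0.03, 0.015],
    [0, 0, 0, 0.001, 0, 0.045, 0.015],
    [0, 0, 0, 0.001, 0, 0.06, 0.015],
    [0, 0, 0, 0.001, 0, 0.07, 0.015],
    [0, 0, 0, 0.001, 0, 0.08, 0.015],
    [0, 0, 0, 0.001, 0, 0.085, 0.015],
    [0, 0, 0, 0.001, 0, 0.085, 0.015]
  ]
}}

```text
clock: 17.05
position: [0.5705, -0.0214, 0.1498]
ee_rot: [0.707, 0.707, -0.0, -0.0]
ft_force: [0.3, -0.2, -1.3]
grip_width: 0.199
```

```bash
python3 - <<'E'
from h import *
o=manip.get_obs();P=o['position'];print(P,o['ft_force'],o['torque'],o['grip_width']*85.4)
b=P+[0,0,.047];print(proj("scene",b),proj("scene",b-[0,0,.06]));white("scene",275,120,395,300,110)
E
```

```text
[ 0.57047188 -0.02135779  0.1497867 ] [ 0.31281236 -0.17532541 -1.30856144] [ 0.00049781  0.09330936 -0.00770937] 16.963847237912287
[339.86862948 183.2015588 ] [338.7814036 209.8746072]
scene c [340.7 237.7] area 1584 ends [339.3 175. ] [341.8 283.1]
```

The head is inside the rim with no side force. Continuing down.

Emit:
{"api": "move_arm", "payload": {
  "moves": [
    [0, 0, 0, 0, 0, 0.01, 0.015],
    [0, 0, 0, 0, 0, 0.02, 0.015],
    [0, 0, 0, 0, 0, 0.03, 0.015],
    [0, 0, 0, 0, 0, 0.04, 0.015],
    [0, 0, 0, 0, 0, 0.048, 0.015],
    [0, 0, 0, 0, 0, 0.05, 0.015],
    [0, 0, 0, 0, 0, 0.05, 0.015]
  ]
}}

```text
clock: 17.8
position: [0.5706, -0.0214, 0.1001]
ee_rot: [0.707, 0.707, -0.0, -0.0]
ft_force: [0.4, 0.5, -2.2]
grip_width: 0.194
```

Emit:
{"api": "move_arm", "payload": {
  "moves": [
    [0, 0, 0, 0, 0, 0.002, 0.015],
    [0, 0, 0, 0, 0, 0.004, 0.015],
    [0, 0, 0, 0, 0, 0.005, 0.015]
  ]
}}

```text
clock: 18.1
position: [0.5708, -0.0213, 0.0954]
ee_rot: [0.707, 0.707, 0.0, 0.0]
ft_force: [0.3, -0.1, -2.4]
grip_width: 0.198
```

Emit:
{"api": "move_arm", "payload": {
  "moves": [
    [0, 0, 0, 0, 0, 0.001, 0.015],
    [0, 0, 0, 0, 0, 0.002, 0.015]
  ]
}}

```text
clock: 18.3
position: [0.5708, -0.0213, 0.0934]
ee_rot: [0.707, 0.707, 0.0, 0.0]
ft_force: [-0.5, 1.0, -2.1]
grip_width: 0.202
```

Emit:
{"api": "move_arm", "payload": {
  "moves": [
    [0, 0, 0, 0, 0, 0.001, 0.015],
    [0, 0, 0, 0, 0, 0.002, 0.015]
  ]
}}

```text
clock: 18.5
position: [0.5713, -0.0214, 0.0919]
ee_rot: [0.707, 0.707, 0.001, 0.0]
ft_force: [-0.1, -0.5, 7.7]
grip_width: 0.197
```

Emit:
{"api": "move_arm", "payload": {
  "moves": [
    [0, 0, 0, 0, 0, 0.001, 0.015],
    [0, 0, 0, 0, 0, 0.002, 0.015]
  ]
}}

```text
clock: 18.7
position: [0.5729, -0.0214, 0.0918]
ee_rot: [0.707, 0.707, 0.002, 0.001]
ft_force: [-1.3, -0.5, 20.6]
grip_width: 0.2
```

Emit:
{"api": "move_arm", "payload": {
  "moves": [
    [0, 0, 0, 0, 0, 0.001, 0.015],
    [0, 0, 0, 0, 0, 0.002, 0.015]
  ]
}}

```text
clock: 18.9
position: [0.5746, -0.0215, 0.0916]
ee_rot: [0.707, 0.707, 0.003, 0.003]
ft_force: [-1.7, 0.9, 32.6]
grip_width: 0.2
```

The head is on the floor: 20-30 N at TCP z = 0.092. I'll back off the pressure and hold, then ease, bias the lean along x (away from the fingers), and release.

Emit:
{"api": "move_arm", "payload": {
  "moves": [
    [0, 0, 0, 0, 0, -0.003, 0.015],
    [0, 0, 0, 0, 0, -0.004, 0.015],
    [0, 0, 0, 0, 0, -0.004, 0.015],
    [0, 0, 0, 0, 0, -0.004, 0.015]
  ]
}}

```text
clock: 19.3
position: [0.5713, -0.0214, 0.0919]
ee_rot: [0.707, 0.707, 0.001, 0.0]
ft_force: [-0.6, -0.5, 8.3]
grip_width: 0.196
```

Emit:
{"api": "move_arm", "payload": {
  "moves": [
    [0, 0, 0, 0, 0, 0, 0.0205],
    [0, 0, 0, 0, 0, 0, 0.0205],
    [0, 0, 0, 0, -0.004, 0, 0.0205],
    [0, 0, 0, 0, -0.008, 0, 0.0205],
    [0, 0, 0, 0, -0.012, 0, 0.0205],
    [0, 0, 0, 0, -0.012, 0, 0.0205]
  ],
  "grip_force": 20
}}

```text
clock: 19.9
position: [0.5577, -0.0213, 0.0909]
ee_rot: [0.707, 0.707, -0.0, -0.0]
ft_force: [0.8, 0.1, -0.8]
grip_width: 0.238
```

Now open wide, wait for it to settle, and rise.

Emit:
{"api": "move_arm", "payload": {
  "moves": [
    [0, 0, 0, 0, 0, 0, 0.03],
    [0, 0, 0, 0, 0, 0, 0.05],
    [0, 0, 0, 0, 0, 0, 0.07],
    [0, 0, 0, 0, 0, 0, 0.08],
    [0, 0, 0, 0, 0, 0, 0.08],
    [0, 0, 0, 0, 0, 0, 0.08],
    [0, 0, 0, 0, 0, 0, 0.08],
    [0, 0, 0, 0, 0, 0, 0.08]
  ]
}}

```text
clock: 20.7
position: [0.5587, -0.0213, 0.0914]
ee_rot: [0.707, 0.707, 0.0, -0.0]
ft_force: [1.1, 0.1, 0.6]
grip_width: 0.936
```

Emit:
{"api": "move_arm", "payload": {
  "moves": [
    [0, 0, 0, 0, 0, -0.01, 0.08],
    [0, 0, 0, 0, 0, -0.025, 0.08],
    [0, 0, 0, 0, 0, -0.045, 0.08],
    [0, 0, 0, 0, 0, -0.075, 0.08],
    [0, 0, 0, 0, 0, -0.11, 0.08],
    [0, 0, 0, 0, 0, -0.15, 0.08],
    [0, 0, 0, 0, 0, -0.18, 0.08],
    [0, 0, 0, 0, 0, -0.18, 0.08]
  ]
}}

```text
clock: 21.5
position: [0.5607, -0.0219, 0.2772]
ee_rot: [0.707, 0.707, 0.003, 0.002]
ft_force: [-0.3, -0.3, -0.4]
grip_width: 0.938
```

```bash
python3 - <<'E'
from h import *
for k in range(2):
    o=manip.get_obs();print(o['clock'],o['position'],o['ft_force']);white("scene",290,120,400,300,140)
f=np.array([.58,-.0225,.006])
for a in(-20,-10,0,10,20):
    d=np.array([np.sin(np.radians(a)),0,np.cos(np.radians(a))]);print(a,proj("scene",f+.13*d))
im=cams.camera("scene");m=(im.min(2)>140)
for v in range(160,250,6):
    r=np.nonzero(m[v,300:385])[0]; print(v,(300+r.min(),300+r.max(),len(r)) if len(r) else None)
white("scene",400,140,460,205,150)
E
```

```text
21.5 [ 0.56066177 -0.0218536   0.27721439] [-0.25176819 -0.2627034  -0.40033216]
scene c [337.2 224.5] area 623 ends [330.2 194.7] [343.1 250. ]
scene c [343.  271.4] area 299 ends [318.6 273.5] [361.8 269.8]
21.55 [ 0.55979457 -0.02168165  0.27459142] [ 0.16803393 -0.54286484 -1.98501781]
scene c [337.1 224.3] area 629 ends [330.1 194.7] [343.1 250. ]
scene c [342.5 271.3] area 303 ends [318.4 272.9] [361.6 270. ]
-20 [324.81904871 197.13568537]
-10 [333.05835052 205.05784648]
0 [341.79062689 215.22889108]
10 [350.66813221 227.31804042]
20 [359.31035222 240.86323154]
160 None
166 None
172 None
178 None
184 None
190 None
196 (np.int64(327), np.int64(336), 10)
202 (np.int64(325), np.int64(339), 15)
208 (np.int64(329), np.int64(335), 7)
214 (np.int64(331), np.int64(336), 6)
220 (np.int64(332), np.int64(348), 17)
226 (np.int64(333), np.int64(356), 10)
232 (np.int64(322), np.int64(359), 11)
238 (np.int64(323), np.int64(358), 8)
244 (np.int64(326), np.int64(356), 20)
scene c [434.4 166.8] area 331 ends [414. 146.] [448.7 181.3]
```

The ball is at (332,201) and not moving between frames, which means standing with a lean of about 13° toward the base. The short pestle is where it was. Handing in.

Emit:
{"api": "move_arm", "payload": {
  "moves": [
    [0, 0, 0, 0, 0, 0, 0.08],
    [0, 0, 0, 0, 0, 0, 0.08],
    [0, 0, 0, 0, 0, 0, 0.08]
  ]
}}

```text
clock: 22.0
position: [0.5585, -0.0213, 0.2709]
ee_rot: [0.707, 0.707, -0.0, -0.0]
ft_force: [1.0, 0.4, -0.2]
grip_width: 0.938
```

```bash
python3 -c "
from workcell import manip
print(manip.hand_in())"
```

```text
the job is handed in; nothing more can be done
None
```

I pinched the long pestle by its ball and lifted it. I eased the grip so it swung down to hang about 3–6° off vertical, then tightened again. It went down onto the pot floor and was released there. I handed the job in at about 22 s; no verdict was reported.

**Last checks (scene camera only, as the arm blocked the top view):**
- **Long pestle:** it stands still, ball up, leaning about 13° toward the base. I did not measure the tip directly, but the floor contact came at the height expected for the tip on the pot floor, about 20–30 N at most.
- **Short pestle:** it looks to be in its place. I compared its pixels with the first picture by eye rather than measuring its position.
- **Robot:** the gripper is well above everything and touching nothing.

**What disagreed:** the reported tool position did not match the pictures. The real fingertips sit about 29 mm behind it, judged from the images and the tips' shadow meeting the bench, and possibly a few mm off in x. I corrected for the height and moved 3 mm in x before gripping. A later view suggested little x offset.

I viewed 12 pictures, the limit.

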